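# Close the sample cup and hold the open clip over its record card

### The job

First put the loose blue cover gently onto the white sample cup so that it sits seated and level on the rim, and let go of it. Then squeeze the orange spring clip wide open, take it off its parking blade and hold it gaping astride the upright record card, about the middle of the card's top edge, with the edge well inside the jaws but nothing of the clip touching the card, so that the card can still be straightened. The job finishes with the robot holding the clip there, open and still; do not let it bite the card or put it down, and leave the other things on the bench where they are.

Things in the scene. Friction and masses are not known exactly. Their poses are not given: they have to be found in the camera images.
- cup_rim (a point): centre of the mouth of the white open sample cup, at rim height, 82 mm above the bench. Rim 68 mm outside, 62 mm inside. The cup is fixed on the +y end of the grey sample station (base 90 x 230 x 12 mm), the record card on its -y end, 120 mm away. Axes: x as the card's normal, z up.
- card_edge (a point): middle of the top edge of the upright stiff white record card (green header stripe, 80 mm long, 4 mm thick), fixed on the sample station; 130 mm above the bench. x is the card's normal, y runs along the edge towards the cup, z up.
- cover_seat (a point): loose blue cover, 60 g: disc 78 mm across, 4 mm thick, with a white centring plug below, 52 mm across, 5 mm deep. This point is the centre of the disc's underside; seated, it coincides with the centre of the rim. At the start it stands on its plug on the bench, knob up. z up.
- cover_knob (a point): the cover's upright round knob, 20 mm across, rising from 4 to 35 mm above the disc's underside. This point is on its axis, 21 mm above the disc's underside.
- blade_top (a point): middle of the top edge of the clip's parking blade: upright aluminium, 44 mm long, 4 mm thick, on a wooden base 70 x 70 x 12 mm, fixed; 75 mm above the bench. x is its normal, y along the edge. At the start the clip bites this blade.
- clip_grip (a point): orange spring clip, 36 mm wide (y), 80 g, handles up, biting the blade. This point is midway between the round ends (8 mm thick) of its handles, to be pinched along x: 52 mm over all at rest, 21 squeezed to the stop. The hinge pin (10 mm thick, along y) is 46 mm below. Opening lifts the handle ends 5 mm from the pin, so a pinch pushes the clip down 5 to 12 mm; there is room for 20.
- clip_nip (a point): point midway between the clip's jaw tips (black bars 6 mm thick, 36 mm along y), 91 mm below clip_grip, 45 mm below the pin; at the start 17 mm below the blade's top. x: direction in which the jaws spread, y: along the hinge pin, z up.
- clip_front (a joint): opening of each half of the clip (rad; both open alike): 0 biting something 4 mm thick, 0.32 at the stop, with a gap of 32 mm between the jaw tips. Squeezing the handles opens it against its spring: 5 N at each handle end starts it, 12 N holds it at the stop; gripping harder does no harm. Let go, it springs shut.
- log_book: bystander: dark blue spiral note book, 210 x 152 x 14, lying flat (mm); origin at the centre of its underside
- timer: bystander: white kitchen-style timer standing on edge, 18 x 66 x 66 (mm); origin at the centre of its underside
- torch: bystander: black torch lying flat, 37 x 112 x 37 (mm); origin at the centre of its underside
- tape_duct: bystander: roll of grey tape lying flat, 107 across, 48 high (mm); origin at the centre of its underside
- funnel: bystander: green funnel, wide end down, 72 across, 80 high (mm); origin at the centre of its underside
- wash_bottle: bystander: white wash bottle with blue cap and bent spout, 70 x 86 x 237 (mm); origin at the centre of its underside
Things that resemble listed ones, but are neither listed nor needed, are in the scene too. Of the things that look like the part that bears cover_seat, the largest one is meant.

How it is judged:
By the outcome, as a careful person would: the job done as asked, in the order asked, and still so for the second after the job is handed in, while the arm keeps its last pose, push and grip.
It also fails if it takes over 67 s, if anything falls off the work surface, if the arm or the gripper's body presses on something with over 40 N, if the wrist force passes 120 N, or if a joint passes its speed limit or range.

### The arm

A 6-joint arm with a two-finger parallel gripper is mounted at the origin on a cart in front of the work surface, level with it; the furniture and walls round the work are solid. World frame = base frame: x ahead of the robot, y to its left, z up, the work surface at z = 0. Lengths are in m, angles in rad, forces in N, time in s.
With the tool pointing down it reaches from about 0.225 to 0.875 m from the base axis. Payload 3.4 kg.
Tool frame: the origin (TCP) lies midway between the tips of the shut fingers; the grasp point (between the pads) lies 19 mm behind it; y points along the fingers, x is the direction in which the jaws open and shut, and the axes are right-handed (so a half turn about y gives the same grasp; the last joint's range is limited). The gripper opens to 85 mm and grips with 20 to 120 N. Pads are 22 mm wide; open, the fingers measure 114 mm over their backs; the gripper's body (76 mm by 85 mm) begins 54 mm behind the grasp point. The pads swing forward as they close: fully open they stand 13 mm farther back than shut.
Start: joints at [1.135, 0.276, 1.505, -0, 1.361, -0.121], TCP at [0.178, 0.547, 0.231] pointing down, gripper open.
Joint ranges: [-2.89, 2.89], [-0.75, 2.08], [0.22, 2.7], [-1.18, 4.32], [0.11, 2.71], [-2.7, 2.7]. Speed limits (rad/s): [2.57, 2.57, 3.14, 3.14, 3.14, 3.14].

### API

Orientations are given as a unit quaternion [x, y, z, w].
In Python, from workcell import telemetry, optics, sign_off gives the robot as it stands.
- The arm moves only by the tool play_rows, never from a script. Its argument "series" is a list of rows, each a list of 4 numbers: the shift along the tool's x, y, z in m, then the turn about the tool's y in degrees. A call has 1 to 20 rows; each row shifts and turns the commanded pose from where the row before left it, along the tool's axes as they then stand; what a row does not reach is not made up. A row lasts 1/12 s, in which the tool goes at most 41.7 mm and 7.16 degrees, less where a joint would pass 70% of its speed; a pose out of reach is approached as far as the arm can. A call is refused whole if a number of a shift passes 0.0417 or a number of a turn 7.16, either way. A call with a gripper value outside its range is refused whole. "grip" is the finger opening in m, from 0 to 0.0854, set as the call begins (left out, the last holds). The fingers move at their own pace and stop on an object; "grip_force" is the grip in N (left out, the last holds). Time passes only in rows, so rows that do not move let the fingers close. It gives the time, the measured TCP pose, the force and the opening at its end, in the units of the state.
- telemetry.get_obs(): the state, without advancing time (a new reading comes with each control period).
- optics.capture(name): name is "scene" or "top" or "wrist"; returns a dict with "img" (420x560x3 uint8, red, green, blue), "depth" (420x560 float32, m along the optical axis (not along the pixel's ray), 0 where there is no reading), "intrinsics" (3x3 intrinsics, pixels), "D" ([k1, k2, p1, p2, k3] as OpenCV has them; the pictures are not rectified), "extrinsics" (4x4, takes a point from camera to world coordinates). Camera axes: x right, y down, z forward; pixel columns grow to the right and rows downward; lengths in m; the calibration is good to about 2 mm. A picture is of the moment at which its call begins.
- sign_off(): hands the job in, once; it reports no verdict.
The state is a dict: "time": time; "joints": joint angles; "qd": joint speeds; "joint_efforts": joint torques, N m; "eef_pos": TCP position; "eef_rot": TCP orientation; "contact_force": force on the tool from outside, world axes, zero at the start; "moment": the same for the moment, N m; "finger_gap": finger opening in m.
Only numpy, scipy, OpenCV 4.12 (cv2) and the standard library are available. Lean on these libraries where they do the work, as an engineer would, in place of code of your own. Each camera call takes 0.05 s, during which the arm holds its last target. There are 200 camera calls.

## Working session

There is one attempt and no reset: what is moved stays moved. The work goes in short steps, Python scripts to look and compute and a tool call to move; the robot and the scene stay as the last step left them, time stands still between calls to the robot, and variables do not carry over. Pictures are saved under pics/ and viewed, about 8 in all and at most 12, crops included, and the job is handed in when it is done.

Besides the shell and the picture viewer there is one more tool, called after "Call:" in YAML: its name, and indented under it one key for each argument. play_rows: Moves the arm, as the interface text tells. Its arguments: {"type":"object","properties":{"series":{"type":"array","items":{"type":"array","items":{"type":"number"}}},"grip":{"type":"number"},"grip_force":{"type":"number"}},"required":["series"]}

```bash
mkdir -p pics; ls
cat > h.py <<'E'
import numpy as np, cv2
from workcell import telemetry, optics, sign_off
from scipy.spatial.transform import Rotation as R
def cap(n,save=None):
    c=optics.capture(n)
    if save: cv2.imwrite('pics/'+save,c['img'][:,:,::-1])
    return c
def cloud(c):
    K=np.array(c['intrinsics']);h,w=c['depth'].shape
    u,v=np.meshgrid(np.arange(w),np.arange(h))
    n=cv2.undistortPoints(np.stack([u,v],-1).reshape(-1,1,2).astype(np.float64),K,np.array(c['D'])).reshape(h,w,2)
    d=c['depth'].astype(float)
    P=np.dstack([n*d[...,None],d]); T=np.array(c['extrinsics'])
    W=P@T[:3,:3].T+T[:3,3]; W[d==0]=np.nan
    rays=np.dstack([n,np.ones((h,w))])@T[:3,:3].T
    return W,rays,T[:3,3]
def onplane(rays,o,uv,z):
    r=rays[int(round(uv[1])),int(round(uv[0]))]; return o+r*(z-o[2])/r[2]
E
python3 - <<'E'
from h import *
a=cap('scene','s1.png');b=cap('top','t1.png');c=cap('wrist','w1.png')
np.savez('caps.npz',**{k+n:np.array(x[k]) for n,x in zip('stw',(a,b,c)) for k in x})
o=telemetry.get_obs()
for k in o: print(k,np.round(o[k],3))
for x in (a,b,c): print(np.round(x['extrinsics'],3).tolist(), np.round(x['intrinsics'],1).tolist())
E
```

```text
pics
time 0.15
joints [ 1.135  0.276  1.506 -0.     1.361 -0.121]
qd [ 0.    -0.003 -0.003 -0.     0.002  0.001]
joint_efforts [-1.0000e-03 -4.1714e+01 -2.4603e+01 -0.0000e+00  8.0000e-03 -0.0000e+00]
eef_pos [0.178 0.546 0.231]
eef_rot [ 0.572  0.415 -0.416 -0.572]
contact_force [ 0.288 -0.332 -0.27 ]
moment [ 0.025 -0.004  0.027]
finger_gap 0.085
[[0.782, -0.327, 0.53, -0.024], [-0.623, -0.393, 0.676, -0.75], [-0.012, -0.859, -0.511, 0.708], [0.0, 0.0, 0.0, 1.0]] [[449.7, 0.0, 269.4], [0.0, 449.7, 209.3], [0.0, 0.0, 1.0]]
[[0.214, -0.865, 0.454, 0.03], [-0.977, -0.189, 0.1, -0.112], [-0.001, -0.464, -0.886, 1.108], [0.0, 0.0, 0.0, 1.0]] [[410.1, 0.0, 281.3], [0.0, 410.1, 208.4], [0.0, 0.0, 1.0]]
[[0.308, 0.907, 0.288, 0.105], [0.951, -0.293, -0.094, 0.57], [-0.001, 0.303, -0.953, 0.374], [0.0, 0.0, 0.0, 1.0]] [[350.3, 0.0, 275.8], [0.0, 350.3, 212.4], [0.0, 0.0, 1.0]]
```

View pics/s1.png

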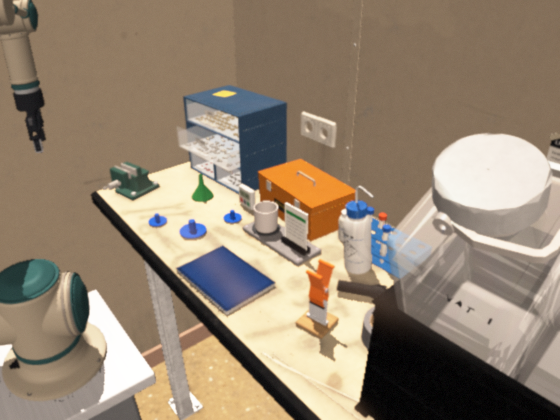

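View pics/t1.png

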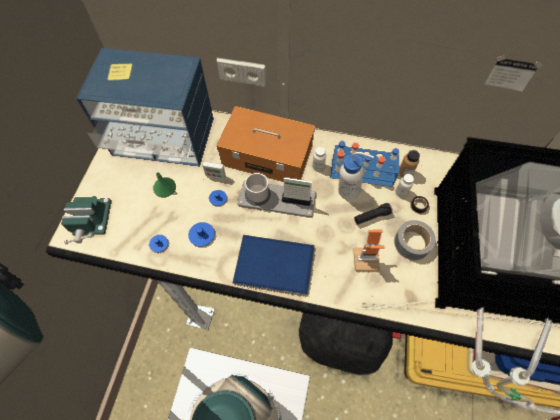

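The scene view shows the large blue cover at (193,230), the cup at (266,215), the card at (297,225), and the clip at (320,285). In the top view they are at (202,234), (257,187), (297,190) and (372,245).

Run:
```python
from h import *
z=np.load('caps.npz')
def get(n): return {k:z[k+n] for k in('img','depth','intrinsics','D','extrinsics')}
def blob(m,box):
    k=np.zeros_like(m);x0,y0,x1,y1=box;k[y0:y1,x0:x1]=m[y0:y1,x0:x1];return k
for n,bc,bo,bcup,bcard,bw in (('t',(180,215,225,252),(352,225,392,275),(238,168,275,208),(278,172,318,215),(345,235,390,275)),('s',(175,212,212,242),(300,255,340,315),(248,195,283,240),(280,198,315,255),(290,300,340,335))):
    c=get(n);W,rays,o=cloud(c);hsv=cv2.cvtColor(c['img'],cv2.COLOR_RGB2HSV);H,S,V=[hsv[...,i].astype(int) for i in range(3)]
    blue=blob((abs(H-112)<12)&(S>140)&(V>60),bc)
    P=W[blue];print(n,'blue',blue.sum(),'z pct',np.nanpercentile(P[:,2],[2,20,50,80,98]).round(4))
    disc=P[(P[:,2]<.018)];print(' disc bbox mid',((np.nanpercentile(disc,1,0)+np.nanpercentile(disc,99,0))/2).round(4),'size',(np.nanpercentile(disc,99,0)-np.nanpercentile(disc,1,0)).round(4))
    kn=P[P[:,2]>.034];print(' knob top',len(kn),kn.mean(0).round(4))
    org=blob((H<14)&(S>170)&(V>120),bo);P=W[org];P=P[~np.isnan(P[:,0])]
    print(' orange',len(P),'zpct',np.percentile(P[:,2],[1,50,99]).round(4))
    for lo,hi in((.08,.11),(.11,.13),(.13,.145),(.145,.18)):
        q=P[(P[:,2]>lo)&(P[:,2]<hi)]
        if len(q)>4: print('  z',lo,hi,len(q),q.mean(0).round(4),'min',q.min(0).round(4),'max',q.max(0).round(4))
    x0,y0,x1,y1=bcup;Q=W[y0:y1,x0:x1].reshape(-1,3);q=Q[(Q[:,2]>.076)&(Q[:,2]<.088)]
    cc=cv2.minEnclosingCircle((q[:,:2]*1000).astype(np.float32));print(' cup',len(q),q[:,2].mean(),cc)
    x0,y0,x1,y1=bcard;Q=W[y0:y1,x0:x1].reshape(-1,3);q=Q[(Q[:,2]>.118)&(Q[:,2]<.136)]
    print(' card',len(q),q[:,2].max(),q.mean(0).round(4)); 
    r=cv2.minAreaRect((q[:,:2]*1000).astype(np.float32));print('  rect',r)
    x0,y0,x1,y1=bw;Q=W[y0:y1,x0:x1].reshape(-1,3);q=Q[(Q[:,2]>.009)&(Q[:,2]<.016)]
    print(' base',len(q),cv2.minAreaRect((q[:,:2]*1000).astype(np.float32)))
    # station
    m=blob(np.ones_like(blue),(235,165,320,218) if n=='t' else (240,195,325,265));q=W[m];q=q[(q[:,2]>.009)&(q[:,2]<.015)]
    print(' station',len(q),cv2.minAreaRect((q[:,:2]*1000).astype(np.float32)))
    im=c['img'][:,:,::-1]
    crops=[cv2.resize(im[b[1]-10:b[3]+10,b[0]-10:b[2]+10],(390,290),interpolation=cv2.INTER_CUBIC) for b in(bo,(235,165,320,218) if n=='t' else (240,195,325,265))]
    cv2.imwrite(f'pics/c_{n}.png',np.hstack(crops))
cv2.imwrite('pics/c.png',np.vstack([cv2.imread('pics/c_t.png'),cv2.imread('pics/c_s.png')]))
print(R.from_quat(telemetry.get_obs()['eef_rot']).as_matrix().round(3))
```

```text
t blue 444 z pct [0.0055 0.0082 0.0102 0.0128 0.0414]
 disc bbox mid [0.4606 0.2232 0.0102] size [0.068  0.068  0.0113]
 knob top 38 [0.4598 0.2235 0.04  ]
 orange 198 zpct [0.0824 0.1262 0.1547]
  z 0.08 0.11 50 [ 0.4786 -0.2587  0.0931] min [ 0.4729 -0.2731  0.0809] max [ 0.4973 -0.2444  0.1099]
  z 0.11 0.13 58 [ 0.4961 -0.2544  0.1199] min [ 0.4708 -0.2679  0.1104] max [ 0.5034 -0.2417  0.1297]
  z 0.13 0.145 43 [ 0.5037 -0.254   0.1367] min [ 0.499  -0.2663  0.13  ] max [ 0.509  -0.2409  0.1439]
  z 0.145 0.18 47 [ 0.4857 -0.2555  0.1513] min [ 0.4574 -0.2747  0.1458] max [ 0.5106 -0.2383  0.1566]
 cup 108 0.08083951812804452 ((623.8610229492188, 92.41352081298828), 35.60309982299805)
 card 96 0.1346773896034752 [ 0.6279 -0.0278  0.126 ]
  rect ((628.3577880859375, -27.58987808227539), (6.612975120544434, 77.32952117919922), 3.033970355987549)
 base 324 ((485.1032409667969, -259.34332275390625), (68.26301574707031, 70.1773910522461), 11.61956787109375)
 station 887 ((667.8511962890625, 53.345672607421875), (178.0535125732422, 265.3664245605469), 2.56689715385437)
s blue 196 z pc
[... 445 characters left out ...]
6 -0.278   0.1302] max [ 0.5113 -0.2387  0.1445]
  z 0.145 0.18 79 [ 0.4849 -0.2622  0.1498] min [ 0.4595 -0.2824  0.1451] max [ 0.5111 -0.2373  0.1537]
 cup 138 0.08000131672345122 ((646.771484375, 105.57549285888672), 60.696075439453125)
 card 119 0.13306996196308174 [ 0.6283 -0.0264  0.1252]
  rect ((628.7810668945312, -26.764774322509766), (7.414725303649902, 80.44248962402344), 2.9195873737335205)
 base 487 ((487.0046081542969, -257.9751281738281), (71.11642456054688, 68.82261657714844), 11.624055862426758)
 station 901 ((659.79345703125, 68.37863159179688), (330.67529296875, 233.47317504882812), 54.65864944458008)
[[ 0.31  -0.001 -0.951]
 [ 0.951 -0.001  0.31 ]
 [-0.001 -1.     0.   ]]
```

View pics/c.png

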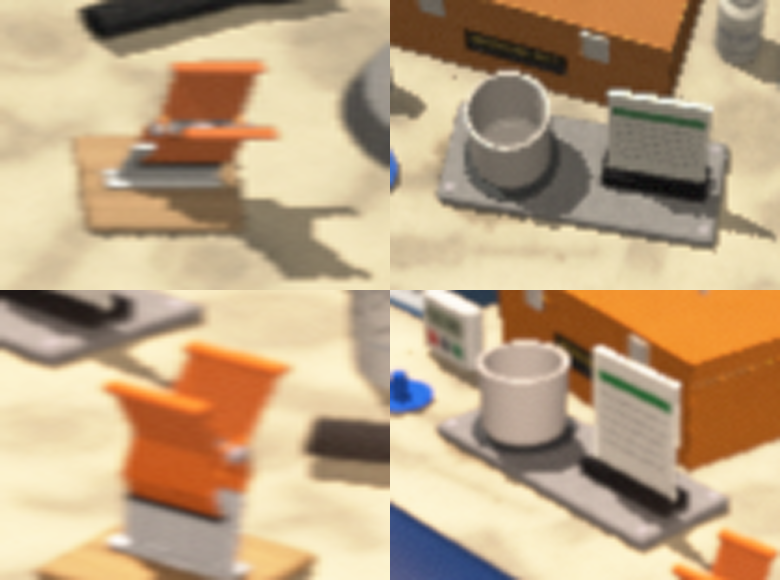

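The card sits at about (.6285, -.027) with a yaw of about 2.9°, and the cup at about (.623, .0925). They are 120 mm apart, as stated. The cover is at about (.4605, .2225). The clip is at about (.486, -.258) with a yaw of about 11.6°. I'm moving above the cover.

Call:
play_rows:
  series:
    - [-0.01575, 0.0058, -0.02636, 0]
    - [-0.01575, 0.0058, -0.02636, 0]
    - [-0.01575, 0.0058, -0.02636, 0]
    - [-0.01575, 0.0058, -0.02636, 0]
    - [-0.01575, 0.0058, -0.02636, 0]
    - [-0.01575, 0.0058, -0.02636, 0]
    - [-0.01575, 0.0058, -0.02636, 0]
    - [-0.01575, 0.0058, -0.02636, 0]
    - [-0.01575, 0.0058, -0.02636, 0]
    - [-0.01575, 0.0058, -0.02636, 0]
    - [-0.01575, 0.0058, -0.02636, 0]
    - [-0.01575, 0.0058, -0.02636, 0]
    - [-0.01575, 0.0058, -0.02636, 0]
    - [-0.01575, 0.0058, -0.02636, 0]
  grip: 0.0854
  grip_force: 30

```text
time: 1.32
eef_pos: [0.4613, 0.2215, 0.1497]
eef_rot: [-0.572, -0.415, 0.415, 0.572]
contact_force: [-0.1, 0.5, -0.4]
finger_gap: 0.0857
```

Call:
play_rows:
  series:
    - [0, 0, 0, 6.9]
    - [0, 0, 0, 6.9]
    - [0, 0, 0, 6.9]
    - [0, 0, 0, 6.9]
    - [0, 0, 0, 6.9]
    - [0, 0, 0, 6.9]
    - [0, 0, 0, 6.9]
    - [0, 0, 0, 6.9]
    - [0, 0, 0, 6.9]
    - [0, 0, 0, 6.9]
    - [0, 0, 0, 0]
    - [0, 0, 0, 0]

```text
time: 2.32
eef_pos: [0.4605, 0.2228, 0.1499]
eef_rot: [0.707, 0.019, -0.02, -0.707]
contact_force: [0.1, -0.1, -0.2]
finger_gap: 0.0854
```

Run:
```python
from h import *
c=cap('wrist','w2.png');o=telemetry.get_obs();print(np.round(o['eef_pos'],4),R.from_quat(o['eef_rot']).as_matrix().round(3).tolist(),np.round(o['joints'],3))
W,r,_=cloud(c);hsv=cv2.cvtColor(c['img'],cv2.COLOR_RGB2HSV);H,S,V=[hsv[...,i].astype(int) for i in range(3)]
m=((abs(H-112)<12)&(S>140)&(V>60)&(np.hypot(W[...,0]-.46,W[...,1]-.222)<.06))
P=W[m];k=P[(P[:,2]>.036)];d=P[(P[:,2]<.016)]
print(len(P),'knob',len(k),k.mean(0).round(4),k.min(0),k.max(0));print('disc',cv2.minEnclosingCircle((d[:,:2]*1000).astype(np.float32)),np.median(d[:,2]))
```

```text
[0.4606 0.2228 0.15  ] [[0.999, -0.0, -0.055], [0.055, -0.0, 0.999], [-0.0, -1.0, -0.0]] [0.314 0.243 1.767 0.    1.132 0.26 ]
6368 knob 560 [0.4607 0.2252 0.0496] [0.41921626 0.20855902 0.03614274] [0.47192117 0.23825586 0.22704569]
disc ((462.4862365722656, 224.78707885742188), 38.65569305419922) 0.010161210973759577
```

View pics/w2.png

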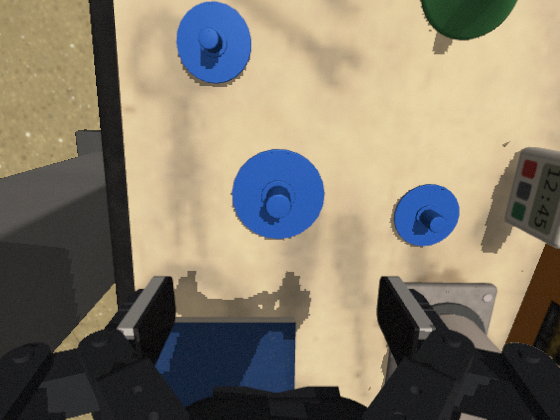

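The wrist view shows the large cover at (278,193), between and ahead of the fingers. Its disc radius measures 38.7 mm, which matches. I'm descending and gripping the knob.

Call:
play_rows:
  series:
    - [0.0013, 0, 0.0016, 0]
    - [0, 0.0137, 0, 0]
    - [0, 0.0137, 0, 0]
    - [0, 0.0137, 0, 0]
    - [0, 0.0137, 0, 0]
    - [0, 0.0137, 0, 0]
    - [0, 0.0137, 0, 0]
    - [0, 0.0137, 0, 0]
    - [0, 0.0137, 0, 0]
    - [0, 0.0137, 0, 0]
    - [0, 0.0137, 0, 0]
    - [0, 0, 0, 0]
    - [0, 0, 0, 0]

```text
time: 3.45
eef_pos: [0.4615, 0.2245, 0.0126]
eef_rot: [0.707, 0.018, -0.019, -0.707]
contact_force: [0.2, -0.4, -0.1]
finger_gap: 0.0853
```

Call:
play_rows:
  series:
    - [0, 0, 0, 0]
    - [0, 0, 0, 0]
    - [0, 0, 0, 0]
    - [0, 0, 0, 0]
    - [0, 0, 0, 0]
    - [0, 0, 0, 0]
    - [0, 0, 0, 0]
    - [0, 0, 0, 0]
    - [0, 0, 0, 0]
    - [0, 0, 0, 0]
    - [0, 0, 0, 0]
    - [0, 0, 0, 0]
  grip: 0.01
  grip_force: 30

```text
time: 4.45
eef_pos: [0.4622, 0.2246, 0.0136]
eef_rot: [-0.707, -0.019, 0.018, 0.707]
contact_force: [-0.8, -0.4, 5.0]
finger_gap: 0.0187
```

Call:
play_rows:
  series:
    - [0, -0.005, 0, 0]
    - [0, -0.015, 0, 0]
    - [0, -0.02, 0, 0]
    - [0, -0.02, 0, 0]
    - [0, -0.02, 0, 0]
    - [0, -0.02, 0, 0]
    - [0, -0.02, 0, 0]
    - [0, -0.02, 0, 0]
    - [0.0153, 0, -0.0141, 0]
    - [0.0153, 0, -0.0141, 0]
    - [0.0153, 0, -0.0141, 0]
    - [0.0153, 0, -0.0141, 0]
    - [0.0153, 0, -0.0141, 0]
    - [0.0153, 0, -0.0141, 0]
    - [0.0153, 0, -0.0141, 0]
    - [0.0153, 0, -0.0141, 0]
    - [0.0153, 0, -0.0141, 0]
    - [0.0153, 0, -0.0141, 0]

```text
time: 5.95
eef_pos: [0.6223, 0.0908, 0.1527]
eef_rot: [-0.707, -0.018, 0.019, 0.707]
contact_force: [0.3, -0.4, -1.2]
finger_gap: 0.019
```

Call:
play_rows:
  series:
    - [0, 0, 0, 0]
    - [0, 0, 0, 0]
    - [0, 0, 0, 0]

```text
time: 6.2
eef_pos: [0.6211, 0.0919, 0.1526]
eef_rot: [-0.707, -0.018, 0.019, 0.707]
contact_force: [-1.0, 0.1, -0.7]
finger_gap: 0.0192
```

Run:
```python
from h import *
o=telemetry.get_obs();print(np.round(o['eef_pos'],4),o['finger_gap'],np.round(o['contact_force'],2))
ims=[]
for n in('wrist','top','scene'):
    c=cap(n,n+'3.png');W,r,_=cloud(c);hsv=cv2.cvtColor(c['img'],cv2.COLOR_RGB2HSV);H,S,V=[hsv[...,i].astype(int) for i in range(3)]
    m=((abs(H-112)<12)&(S>140)&(V>50)&(np.hypot(W[...,0]-.623,W[...,1]-.0925)<.07)&(W[...,2]>.12))
    P=W[m];print(n,len(P))
    if len(P)>30:
        z0=np.median(P[:,2]);d=P[abs(P[:,2]-z0)<.008];print(' disc',z0,cv2.minEnclosingCircle((d[:,:2]*1000).astype(np.float32)));A=np.c_[d[:,:2],np.ones(len(d))];print(' tilt',np.linalg.lstsq(A,d[:,2],rcond=None)[0][:2].round(3))
    Q=W[(np.hypot(W[...,0]-.623,W[...,1]-.0925)<.045)&(abs(W[...,2]-.081)<.003)]
    if len(Q)>5: print(' cup',len(Q),cv2.minEnclosingCircle((Q[:,:2]*1000).astype(np.float32)))
    ys,xs=np.nonzero(m);ims.append(cv2.resize(c['img'][:,:,::-1][max(0,int(ys.mean())-70):,max(0,int(xs.mean())-80):][:140,:160],(390,340)) if n!='wrist' else cv2.resize(c['img'][:,:,::-1],(390,340)))
cv2.imwrite('pics/h3.png',np.vstack([np.hstack(ims[:2])]))
```

```text
[0.6211 0.0919 0.1526] 0.01919193656386462 [-1.    0.14 -0.7 ]
wrist 14554
 disc 0.14926380114662458 ((621.48291015625, 92.03553771972656), 39.08300018310547)
 tilt [-0.003 -0.004]
 cup 641 ((625.953125, 105.48997497558594), 31.76850700378418)
top 281
 disc 0.14859780836653924 ((618.5513916015625, 90.65538024902344), 37.81106948852539)
 tilt [0.006 0.004]
 cup 40 ((622.4907836914062, 92.67121887207031), 34.0057258605957)
scene 248
 disc 0.14910938350041408 ((617.4983520507812, 91.83902740478516), 37.52499008178711)
 tilt [ 0.003 -0.007]
 cup 94 ((623.5385131835938, 94.01856994628906), 35.663246154785156)
```

View pics/h3.png

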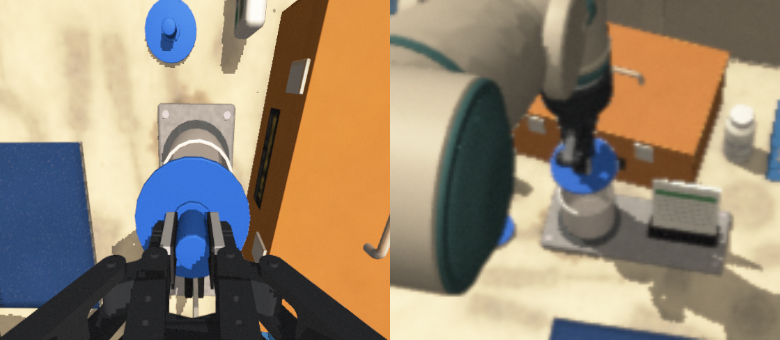

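The cover is held level (tilt under 0.5°) over the cup, which lies about 2 mm off in x. I'm lowering it.

Call:
play_rows:
  series:
    - [0.0022, 0.005, 0.001, 0]
    - [0, 0.009, 0, 0]
    - [0, 0.009, 0, 0]
    - [0, 0.009, 0, 0]
    - [0, 0.009, 0, 0]
    - [0, 0.008, 0, 0]
    - [0, 0.005, 0, 0]
    - [0, 0.002, 0, 0]
    - [0, 0.001, 0, 0]
    - [0, 0.001, 0, 0]
    - [0, 0.001, 0, 0]
    - [0, 0, 0, 0]
    - [0, 0, 0, 0]

```text
time: 7.43
eef_pos: [0.6244, 0.0927, 0.0945]
eef_rot: [-0.707, -0.019, 0.018, 0.707]
contact_force: [-0.2, -0.4, -1.5]
finger_gap: 0.0195
```

Call:
play_rows:
  series:
    - [0, 0.001, 0, 0]
    - [0, 0.001, 0, 0]
    - [0, 0.001, 0, 0]
    - [0, 0, 0, 0]
    - [0, 0, 0, 0]
    - [0, 0, 0, 0]

```text
time: 7.93
eef_pos: [0.6242, 0.0927, 0.0911]
eef_rot: [-0.707, -0.018, 0.018, 0.707]
contact_force: [0.2, -0.5, -0.9]
finger_gap: 0.019
```

Call:
play_rows:
  series:
    - [0, 0.0007, 0, 0]
    - [0, 0.0007, 0, 0]
    - [0, 0, 0, 0]
    - [0, 0, 0, 0]
    - [0, 0, 0, 0]

```text
time: 8.35
eef_pos: [0.6243, 0.0927, 0.0907]
eef_rot: [-0.707, -0.019, 0.018, 0.707]
contact_force: [-1.5, -0.1, 4.6]
finger_gap: 0.019
```

The cover touches at the predicted height (.0907 against .0906). I'm releasing it and rising.

Call:
play_rows:
  series:
    - [0, 0, 0, 0]
    - [0, 0, 0, 0]
    - [0, 0, 0, 0]
    - [0, 0, 0, 0]
    - [0, 0, 0, 0]
    - [0, 0, 0, 0]
  grip: 0.045

```text
time: 8.85
eef_pos: [0.6241, 0.0928, 0.0895]
eef_rot: [-0.707, -0.018, 0.018, 0.707]
contact_force: [0.4, -0.6, 0.2]
finger_gap: 0.0454
```

Call:
play_rows:
  series:
    - [0, -0.005, 0, 0]
    - [0, -0.01, 0, 0]
    - [0, -0.02, 0, 0]
    - [0, -0.02, 0, 0]
    - [0, -0.025, 0, 0]
    - [0, -0.025, 0, 0]
    - [0, -0.025, 0, 0]
    - [0, -0.02, 0, 0]
    - [0, 0, 0, 0]
    - [0, 0, 0, 0]

```text
time: 9.68
eef_pos: [0.6249, 0.0928, 0.2419]
eef_rot: [-0.707, -0.02, 0.017, 0.707]
contact_force: [0.6, 0.3, -0.7]
finger_gap: 0.0452
```

```bash
cat > cov.py <<'E'
from h import *
def cover(ns=('wrist','top','scene')):
  for n in ns:
    c=cap(n,n+'4.png');W,r,_=cloud(c);hsv=cv2.cvtColor(c['img'],cv2.COLOR_RGB2HSV);H,S,V=[hsv[...,i].astype(int) for i in range(3)]
    m=((abs(H-112)<12)&(S>140)&(V>50)&(np.hypot(W[...,0]-.623,W[...,1]-.0925)<.05)&(W[...,2]>.07)&(W[...,2]<.125))
    P=W[m]
    if len(P)>30:
        z0=np.median(P[:,2]);d=P[abs(P[:,2]-z0)<.006];A=np.c_[d[:,:2],np.ones(len(d))];print(n,len(P),z0.round(4),cv2.minEnclosingCircle((d[:,:2]*1000).astype(np.float32)),'tilt',np.linalg.lstsq(A,d[:,2],rcond=None)[0][:2].round(3))
E
python3 -c "
from cov import *
cover();o=telemetry.get_obs();print(o['time'],np.round(o['eef_pos'],4),np.round(o['contact_force'],1))"
```

```text
wrist 5777 0.0873 ((624.451171875, 93.10694122314453), 38.79635238647461) tilt [-0.001  0.002]
top 436 0.0873 ((623.8231201171875, 92.16415405273438), 39.106536865234375) tilt [-0.012 -0.007]
scene 334 0.0869 ((623.5023803710938, 92.13646697998047), 39.017791748046875) tilt [-0.004 -0.004]
9.8333 [0.6233 0.0927 0.2384] [-0.5  0.3 -0.1]
```

The cover is seated and level: disc top is .087 in all three views and its centre is (.624, .0925). Next I'm moving to the clip.

Call:
play_rows:
  series:
    - [-0.0205, 0, 0.0011, 0]
    - [-0.0205, 0, 0.0011, 0]
    - [-0.0205, -0.002, 0.0011, 0]
    - [-0.0205, -0.002, 0.0011, 0]
    - [-0.0205, -0.002, 0.0011, 0]
    - [-0.0205, -0.002, 0.0011, 0]
    - [-0.0033, 0, -0.0344, 0]
    - [-0.0033, 0, -0.0344, 0]
    - [-0.0033, 0, -0.0344, 0]
    - [-0.0033, 0, -0.0344, 0]
    - [-0.0033, 0, -0.0344, 0]
    - [-0.0033, 0, -0.0344, 0]
    - [-0.0033, 0, -0.0344, 0]
    - [-0.0033, 0, -0.0344, 0]
    - [-0.0033, 0, -0.0344, 0]
    - [-0.0033, 0, -0.0344, 0]
    - [0, 0, 0, -4.3]
    - [0, 0, 0, -4.3]
    - [0, 0, 0, 0]
    - [0, 0, 0, 0]
  grip: 0.0854

```text
time: 11.5
eef_pos: [0.4852, -0.252, 0.2464]
eef_rot: [-0.703, -0.07, 0.071, 0.704]
contact_force: [0.3, 0.1, 0.7]
finger_gap: 0.0855
```

```bash
cat > clip.py <<'E'
from h import *
o=telemetry.get_obs();M=R.from_quat(o['eef_rot']).as_matrix();p=np.array(o['eef_pos']);print(o['time'],p.round(4),'yaw',np.degrees(np.arctan2(M[1,0],M[0,0])).round(2),M[:,1].round(3))
c=cap('wrist','w5.png');W,r,oo=cloud(c);hsv=cv2.cvtColor(c['img'],cv2.COLOR_RGB2HSV);H,S,V=[hsv[...,i].astype(int) for i in range(3)]
m=(H<16)&(S>160)&(V>90)&(np.hypot(W[...,0]-.486,W[...,1]+.257)<.07)&(W[...,2]>.06)
P=W[m];print(len(P),np.percentile(P[:,2],[1,99]).round(4))
q=P[P[:,2]>.143];print('ends',len(q),q.mean(0).round(4),cv2.minAreaRect((q[:,:2]*1000).astype(np.float32)))
x,y,w,h=cv2.boundingRect(m.astype(np.uint8));print('px',x,y,w,h)
e=W[...,2];b=(abs(e-.012)<.004)&(np.hypot(W[...,0]-.486,W[...,1]+.257)<.06)
print('base',cv2.minAreaRect((W[b][:,:2]*1000).astype(np.float32)))
E
python3 clip.py
```

```text
11.5 [ 0.4852 -0.252   0.2464] yaw 11.44 [-0.002  0.002 -1.   ]
2782 [0.0673 0.1548]
ends 1027 [ 0.4893 -0.2564  0.1529] ((488.88043212890625, -257.52362060546875), (51.25826644897461, 36.13745880126953), 13.227237701416016)
px 243 174 72 74
base ((486.77374267578125, -250.28762817382812), (69.93622589111328, 53.79097366333008), 12.960817337036133)
```

View pics/w5.png

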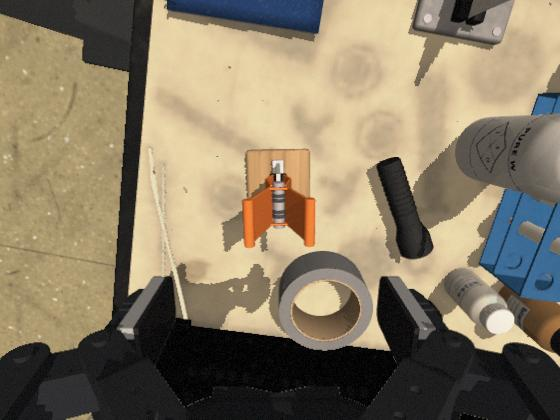

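The wrist view shows the clip at (279,210) with both handle ends. They measure 51 x 36 mm with a yaw of about 12.5°, which fits. The tape roll at (325,300) stays well below the fingers. I'm descending to the handles.

Call:
play_rows:
  series:
    - [0, 0, 0, -1.0]
    - [0.002, 0, -0.0061, 0]
    - [0, 0.0148, 0, 0]
    - [0, 0.0148, 0, 0]
    - [0, 0.0148, 0, 0]
    - [0, 0.0148, 0, 0]
    - [0, 0.0148, 0, 0]
    - [0, 0.0148, 0, 0]
    - [0, 0.0148, 0, 0]
    - [0, 0.0148, 0, 0]
    - [0, 0, 0, 0]
    - [0, 0, 0, 0]
    - [0, 0, 0, 0]

```text
time: 12.63
eef_pos: [0.4898, -0.2582, 0.1301]
eef_rot: [0.703, 0.078, -0.077, -0.703]
contact_force: [0.5, -1.0, 0.3]
finger_gap: 0.0857
```

```bash
python3 clip.py
```

```text
12.6333 [ 0.4898 -0.2582  0.1301] yaw 12.57 [ 0.001 -0.001 -1.   ]
8813 [0.0674 0.1547]
ends 3442 [ 0.4885 -0.2557  0.1524] ((489.1869201660156, -257.6623840332031), (51.61739730834961, 36.29869079589844), 12.848029136657715)
px 206 200 134 144
base ((488.60186767578125, -257.6582946777344), (70.4889144897461, 68.70465087890625), 12.141622543334961)
```

Alignment is confirmed to within 1 mm and 0.5°, so I'm squeezing.

Call:
play_rows:
  series:
    - [0, 0, 0, 0]
    - [0, 0, 0, 0]
    - [0, 0, 0, 0]
    - [0, 0, 0, 0]
    - [0, 0, 0, 0]
  grip: 0.047
  grip_force: 60

```text
time: 13.1
eef_pos: [0.489, -0.2578, 0.1294]
eef_rot: [-0.703, -0.077, 0.077, 0.703]
contact_force: [-0.5, -0.6, -0.7]
finger_gap: 0.0474
```

Call:
play_rows:
  series:
    - [0, 0, 0, 0]
    - [0, 0, 0, 0]
    - [0, 0, 0, 0]
    - [0, 0, 0, 0]
    - [0, 0, 0, 0]
    - [0, 0, 0, 0]
    - [0, 0, 0, 0]
    - [0, 0, 0, 0]
  grip: 0.01

```text
time: 13.77
eef_pos: [0.4891, -0.2578, 0.1293]
eef_rot: [-0.703, -0.077, 0.077, 0.703]
contact_force: [-0.5, 0.2, -0.7]
finger_gap: 0.0161
```

Run:
```python
from h import *
o=telemetry.get_obs();print(o['time'],np.round(o['eef_pos'],4),o['finger_gap'],np.round(o['contact_force'],1))
a=cap('wrist');b=cap('scene')
cv2.imwrite('pics/g6.png',np.hstack([cv2.resize(a['img'][150:,120:440,::-1],(400,340)),cv2.resize(b['img'][230:330,270:370,::-1],(340,340),interpolation=cv2.INTER_CUBIC)]))
```

```text
13.7667 [ 0.4891 -0.2578  0.1293] 0.01606873373808811 [-0.5  0.2 -0.7]
```

View pics/g6.png

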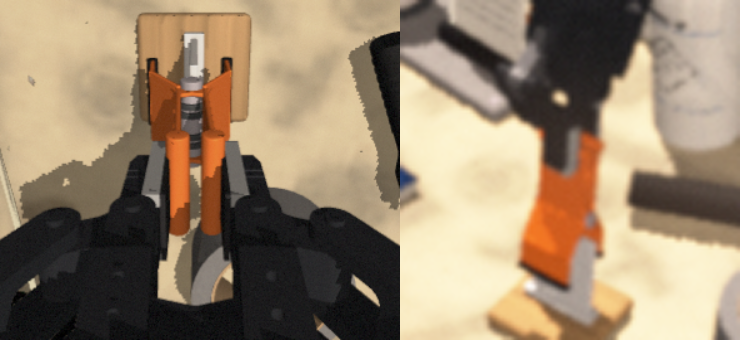

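The clip gapes around the blade with the black jaw tips clear on both sides, and there is no side force. I'm lifting it straight up.

Call:
play_rows:
  series:
    - [0, -0.004, 0, 0]
    - [0, -0.008, 0, 0]
    - [0, -0.012, 0, 0]
    - [0, -0.012, 0, 0]
    - [0, -0.015, 0, 0]
    - [0, -0.015, 0, 0]
    - [0, -0.015, 0, 0]
    - [0, -0.015, 0, 0]
    - [0, -0.015, 0, 0]
    - [0, -0.015, 0, 0]
    - [0, -0.012, 0, 0]
    - [0, 0, 0, 0]
    - [0, 0, 0, 0]
    - [0, 0, 0, 0]

```text
time: 15.03
eef_pos: [0.4887, -0.2576, 0.2669]
eef_rot: [-0.703, -0.077, 0.078, 0.703]
contact_force: [0.8, 0.4, -0.7]
finger_gap: 0.0166
```

```bash
cat > held.py <<'E'
from h import *
import sys
o=telemetry.get_obs();M=R.from_quat(o['eef_rot']).as_matrix();p=np.array(o['eef_pos']);print(o['time'],p.round(4),o['finger_gap'],np.round(o['contact_force'],1),'yaw',np.degrees(np.arctan2(M[1,0],M[0,0])).round(2))
for n in('wrist','scene','top'):
    c=cap(n,n+sys.argv[1]+'.png');W,r,oo=cloud(c);hsv=cv2.cvtColor(c['img'],cv2.COLOR_RGB2HSV);H,S,V=[hsv[...,i].astype(int) for i in range(3)]
    L=(W-p)@M
    m=(H<16)&(S>140)&(V>70)&(np.abs(L[...,0])<.04)&(np.abs(L[...,2])<.04)&(L[...,1]>-.05)&(L[...,1]<.09)
    q=L[m];ys,xs=np.nonzero(m);print(n,len(q),'px',xs.min(),ys.min(),xs.max(),ys.max())
    print('  orange tool y(down) pct',np.percentile(q[:,1],[0.5,50,99.5]).round(4))
    for a,b in((-.04,-.01),(-.01,.01),(.01,.03),(.03,.05),(.05,.08)):
        s=q[(q[:,1]>a)&(q[:,1]<b)]
        if len(s)>5: print('   y',a,b,len(s),'x',np.percentile(s[:,0],[1,99]).round(4),'z',np.percentile(s[:,2],[1,99]).round(4))
    d=(V<70)&(np.abs(L[...,0])<.04)&(np.abs(L[...,2])<.03)&(L[...,1]>.03)&(L[...,1]<.09)
    q=L[d]
    if len(q)>5: print('  dark',len(q),np.percentile(q,[2,50,98],axis=0).round(4).tolist())
    if n=='scene':
        x0,y0,x1,y1=max(xs.min()-25,0),max(ys.min()-20,0),xs.max()+25,ys.max()+30
        im=c['img'][y0:y1,x0:x1,::-1];cv2.imwrite('pics/held'+sys.argv[1]+'.png',cv2.resize(im,None,fx=5,fy=5,interpolation=cv2.INTER_CUBIC)[:600,:800])
E
python3 held.py 7
```

```text
15.0333 [ 0.4887 -0.2576  0.2669] 0.016598711578647386 [ 0.8  0.4 -0.7] yaw 12.56
wrist 5116 px 239 197 304 337
  orange tool y(down) pct [-0.0201 -0.0161  0.0738]
   y -0.04 -0.01 2784 x [-0.0083  0.0096] z [-0.0172  0.0183]
   y -0.01 0.01 170 x [-0.0066  0.0068] z [0.0098 0.0174]
   y 0.01 0.03 275 x [-0.0073  0.0059] z [-0.016   0.0174]
   y 0.03 0.05 1308 x [-0.0182  0.0144] z [-0.0144  0.0182]
   y 0.05 0.08 579 x [-0.0213  0.0197] z [-0.016   0.0183]
  dark 252 [[-0.024, 0.0301, -0.0134], [0.0008, 0.0633, 0.009], [0.0188, 0.078, 0.0183]]
scene 845 px 307 191 341 260
  orange tool y(down) pct [-0.0477  0.0364  0.0765]
   y -0.04 -0.01 74 x [-0.0227  0.0096] z [-0.0184  0.0173]
   y -0.01 0.01 95 x [-0.0196  0.0067] z [-0.0166  0.0157]
   y 0.01 0.03 169 x [-0.0096  0.0046] z [-0.0169  0.0168]
   y 0.03 0.05 205 x [-0.0193  0.0007] z [-0.0173  0.0183]
   y 0.05 0.08 277 x [-0.0247  0.0165] z [-0.0163  0.0178]
top 268 px 372 216 390 240
  orange tool y(down) pct [-0.0185  0.0429  0.0764]
   y -0.04 -0.01 8 x [-0.0115 -0.0068] z [0.0104 0.0166]
   y -0.01 0.01 15 x [-0.0098  0.0035] z [0.0054 0.017 ]
   y 0.01 0.03 45 x [-0.0106  0.0036] z [-0.014   0.0165]
   y 0.03 0.05 113 x [-0.0212  0.0041] z [-0.0154  0.0179]
   y 0.05 0.08 87 x [-0.0247  0.0144] z [-0.014   0.0172]
```

View pics/held7.png

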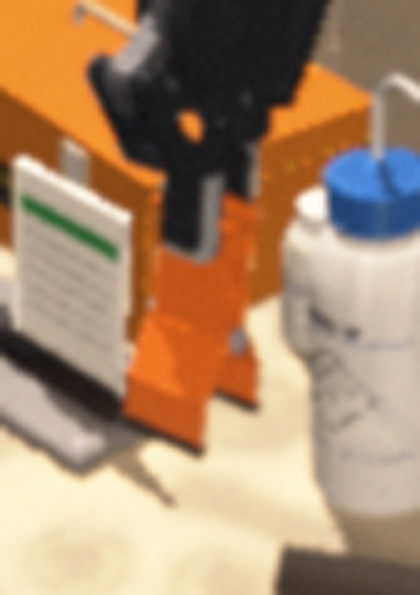

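The clip is held open and upright. Its jaw outsides are at ±20.5 mm, its tips are about 76 mm below the TCP, and it is centred within 1–2 mm. I'm carrying it high towards the card.

Call:
play_rows:
  series:
    - [0, 0, 0, 4.88]
    - [0, 0, 0, 4.88]
    - [0.0034, 0, 0.0112, 0]
    - [0.0067, 0, 0.0225, 0]
    - [0.0067, 0, 0.0225, 0]
    - [0.0067, 0, 0.0225, 0]
    - [0.0067, 0, 0.0225, 0]
    - [0.0067, 0, 0.0225, 0]
    - [0.0067, 0, 0.0225, 0]
    - [0.0067, 0, 0.0225, 0]
    - [0.0067, 0, 0.0225, 0]
    - [0.0067, 0, 0.0225, 0]
    - [0.0034, 0, 0.0112, 0]
    - [0, 0, 0, 0]
    - [0, 0, 0, 0]
    - [0, 0, 0, 0]

```text
time: 16.52
eef_pos: [0.5448, -0.0307, 0.2671]
eef_rot: [0.707, 0.017, -0.018, -0.707]
contact_force: [0.1, 0.4, -1.9]
finger_gap: 0.0167
```

```bash
cat > card.py <<'E'
from h import *
o=telemetry.get_obs();M=R.from_quat(o['eef_rot']).as_matrix();p=np.array(o['eef_pos']);print(o['time'],p.round(4),o['finger_gap'],'yaw',np.degrees(np.arctan2(M[1,0],M[0,0])).round(2))
for n in('wrist','scene','top'):
    c=cap(n,n+'8.png');W,r,oo=cloud(c)
    hsv=cv2.cvtColor(c['img'],cv2.COLOR_RGB2HSV)
    m=(abs(W[...,0]-.6285)<.025)&(abs(W[...,1]+.027)<.06)&(W[...,2]>.122)&(W[...,2]<.134)&(hsv[...,1]<70)
    for lo in(.122,.128):
        q=W[m&(W[...,2]>lo)]
        if len(q)>8:
            f=np.polyfit(q[:,1],q[:,0],1);print(n,lo,len(q),'mean',q.mean(0).round(4),'zmax',np.percentile(q[:,2],98).round(4),'yaw',-np.degrees(np.arctan(f[0])).round(2),'y ends',np.percentile(q[:,1],[1,99]).round(4),'x at -.027',np.polyval(f,-.027).round(4),cv2.minAreaRect((q[:,:2]*1000).astype(np.float32)))
E
python3 card.py
```

```text
16.5167 [ 0.5448 -0.0307  0.2671] 0.016654720091351875 yaw 2.82
wrist 0.122 721 mean [ 0.6293 -0.0236  0.1292] zmax 0.1322 yaw 2.36 y ends [-0.0642  0.014 ] x at -.027 0.6294 ((630.031494140625, -25.148433685302734), (4.611794471740723, 79.31902313232422), 2.460404396057129)
wrist 0.128 524 mean [ 0.6297 -0.0237  0.1307] zmax 0.1323 yaw 2.37 y ends [-0.0642  0.0139] x at -.027 0.6299 ((630.0779418945312, -25.162391662597656), (4.520148754119873, 79.28713989257812), 2.460404634475708)
scene 0.122 80 mean [ 0.6284 -0.028   0.1276] zmax 0.1311 yaw 2.29 y ends [-0.0654  0.0124] x at -.027 0.6283 ((627.790283203125, -26.632877349853516), (7.981133460998535, 82.14398956298828), 2.5796456336975098)
scene 0.128 42 mean [ 0.6286 -0.0274  0.1298] zmax 0.1313 yaw 2.35 y ends [-0.0638  0.0112] x at -.027 0.6285 ((628.2581787109375, -26.39775848388672), (7.77379035949707, 76.5381088256836), 3.8036904335021973)
top 0.122 31 mean [ 0.6284 -0.0447  0.1283] zmax 0.1327 yaw 2.08 y ends [-0.0659  0.0109] x at -.027 0.6278 ((629.134033203125, -27.408004760742188), (6.79077672958374, 77.09099578857422), 1.852578043937683)
top 0.128 16 mean [ 0.6286 -0.0405  0.1305] zmax 0.1328 yaw 2.23 y ends [-0.0656  0.011 ] x at -.027 0.628 ((628.2249755859375, -27.236465454101562), (4.125094890594482, 76.69615173339844), 2.5008232593536377)
```

Call:
play_rows:
  series:
    - [0, 0, 0, 0.4]
    - [0.008, 0, 0, 0]
    - [0.0155, 0, 0, 0]
    - [0.0155, 0, 0, 0]
    - [0.0155, 0, 0, 0]
    - [0.0155, 0, 0, 0]
    - [0.0105, 0, 0, 0]
    - [0.005, 0, 0, 0]
    - [0, 0, 0, 0]
    - [0, 0, 0, 0]
    - [0, 0, 0, 0]

```text
time: 17.58
eef_pos: [0.6297, -0.0263, 0.2673]
eef_rot: [-0.707, -0.015, 0.015, 0.707]
contact_force: [-0.3, -0.0, -0.8]
finger_gap: 0.0169
```

```bash
python3 card.py; python3 held.py 9
```

```text
17.5833 [ 0.6297 -0.0263  0.2673] 0.016875203975496522 yaw 2.4
wrist 0.122 309 mean [ 0.6298 -0.0102  0.131 ] zmax 0.1326 yaw 2.54 y ends [-0.0358  0.014 ] x at -.027 0.6305 ((629.7904663085938, -11.300024032592773), (3.352487802505493, 51.267574310302734), 2.5788636207580566)
wrist 0.128 304 mean [ 0.6298 -0.0106  0.1311] zmax 0.1326 yaw 2.54 y ends [-0.0358  0.0139] x at -.027 0.6305 ((629.7981567382812, -11.470483779907227), (3.352487802505493, 50.926307678222656), 2.5788636207580566)
scene 0.122 83 mean [ 0.6284 -0.0259  0.1272] zmax 0.1317 yaw 2.16 y ends [-0.0674  0.0136] x at -.027 0.6284 ((628.1812133789062, -26.435474395751953), (7.488908290863037, 82.2198257446289), 2.8093101978302)
scene 0.128 38 mean [ 0.6286 -0.0239  0.1298] zmax 0.132 yaw 1.64 y ends [-0.065  0.014] x at -.027 0.6287 ((628.1590576171875, -25.983951568603516), (7.488908290863037, 81.31568908691406), 2.8093101978302)
top 0.122 73 mean [ 0.6279 -0.029   0.1282] zmax 0.1334 yaw 2.65 y ends [-0.0652  0.0107] x at -.027 0.6278 ((628.8289794921875, -27.265724182128906), (8.723968505859375, 76.44962310791016), 
[... 915 characters left out ...]

   y -0.01 0.01 69 x [-0.0102  0.007 ] z [-0.0183  0.0139]
   y 0.01 0.03 107 x [-0.0097  0.0055] z [-0.0175  0.0184]
   y 0.03 0.05 123 x [-0.0194  0.0103] z [-0.0185  0.0172]
   y 0.05 0.08 217 x [-0.0259  0.0174] z [-0.018   0.0172]
top 279 px 291 145 307 174
  orange tool y(down) pct [-0.0436  0.0394  0.0746]
   y -0.04 -0.01 18 x [-0.0176  0.0069] z [-0.0185 -0.0124]
   y -0.01 0.01 17 x [-0.0098  0.0046] z [-0.0169  0.0145]
   y 0.01 0.03 56 x [-0.0097  0.0037] z [-0.0174  0.0141]
   y 0.03 0.05 99 x [-0.0203 -0.0068] z [-0.0164  0.0169]
   y 0.05 0.08 87 x [-0.0244 -0.0169] z [-0.0159  0.0164]
  dark 10 [[-0.0259, 0.0728, -0.0108], [-0.0244, 0.0754, 0.0006], [-0.023, 0.0786, 0.0148]]
```

The in-camera comparison puts the clip centre about 2 mm short of the card plane in x. I'm correcting that and descending astride the card, with about 14 mm of clearance per side.

Call:
play_rows:
  series:
    - [0.002, 0, 0, 0]
    - [0, 0.005, 0, 0]
    - [0, 0.008, 0, 0]
    - [0, 0.008, 0, 0]
    - [0, 0.008, 0, 0]
    - [0, 0.008, 0, 0]
    - [0, 0.008, 0, 0]
    - [0, 0.008, 0, 0]
    - [0, 0.008, 0, 0]
    - [0, 0.008, 0, 0]
    - [0, 0.0075, 0, 0]
    - [0, 0.005, 0, 0]
    - [0, 0, 0, 0]
    - [0, 0, 0, 0]
    - [0, 0, 0, 0]
    - [0, 0, 0, 0]

```text
time: 19.22
eef_pos: [0.6329, -0.0263, 0.1864]
eef_rot: [0.707, 0.015, -0.014, -0.707]
contact_force: [0.7, 0.2, -0.3]
finger_gap: 0.0168
```

```bash
python3 held.py 10; python3 card.py; python3 -c "
from cov import *
cover()
a=cv2.imread('pics/wrist10.png')[150:,140:420];b=cv2.imread('pics/top10.png')[120:220,230:340]
cv2.imwrite('pics/fin.png',np.hstack([cv2.resize(a,(380,366)),cv2.resize(b,(400,366),interpolation=cv2.INTER_CUBIC)]))"
```

```text
19.2167 [ 0.6329 -0.0263  0.1864] 0.016794963371260577 [ 0.7  0.2 -0.3] yaw 2.4
wrist 5105 px 239 197 304 336
  orange tool y(down) pct [-0.0205 -0.016   0.0744]
   y -0.04 -0.01 2760 x [-0.0083  0.0097] z [-0.0168  0.0184]
   y -0.01 0.01 167 x [-0.0066  0.0068] z [0.01   0.0176]
   y 0.01 0.03 279 x [-0.0074  0.006 ] z [-0.0155  0.0175]
   y 0.03 0.05 1310 x [-0.0184  0.0143] z [-0.0143  0.0183]
   y 0.05 0.08 589 x [-0.0213  0.0197] z [-0.0163  0.0184]
  dark 207 [[-0.0241, 0.0301, -0.0132], [0.0003, 0.0735, 0.0094], [0.0196, 0.0778, 0.0185]]
scene 485 px 283 167 313 219
  orange tool y(down) pct [-0.0489  0.0312  0.0745]
   y -0.04 -0.01 63 x [-0.0232  0.0225] z [-0.0198  0.0064]
   y -0.01 0.01 55 x [-0.02    0.0096] z [-0.0169  0.0151]
   y 0.01 0.03 98 x [-0.0103  0.0062] z [-0.0182  0.0152]
   y 0.03 0.05 115 x [-0.0201  0.0086] z [-0.0192  0.0178]
   y 0.05 0.08 137 x [-0.0253  0.0173] z [-0.0183  0.0188]
top 229 px 290 161 305 189
  orange tool y(down) pct [-0.0432  0.0416  0.0761]
   y -0.04 -0.01 13 x [-0.0089  0.0066] z [-0.017   0.0123]
   y -0.01 0.01 10 x [-0.0201 -0.
[... 1117 characters left out ...]
25, -23.613468170166016), (4.872674942016602, 75.53368377685547), 2.5982046127319336)
top 0.122 38 mean [ 0.6281 -0.0293  0.128 ] zmax 0.1324 yaw 2.11 y ends [-0.0653  0.0113] x at -.027 0.628 ((628.6870727539062, -27.08472442626953), (6.091579437255859, 76.86290740966797), 2.3680360317230225)
top 0.128 24 mean [ 0.6282 -0.0286  0.13  ] zmax 0.1325 yaw 2.43 y ends [-0.0645  0.0105] x at -.027 0.6281 ((628.6788330078125, -26.88465118408203), (6.091579437255859, 76.46241760253906), 2.3680360317230225)
wrist 9863 0.0874 ((625.0444946289062, 92.30557250976562), 38.52521514892578) tilt [-0.001  0.002]
scene 334 0.087 ((624.3499755859375, 91.63059997558594), 39.80071258544922) tilt [-0.003 -0.003]
```

View pics/held10.png

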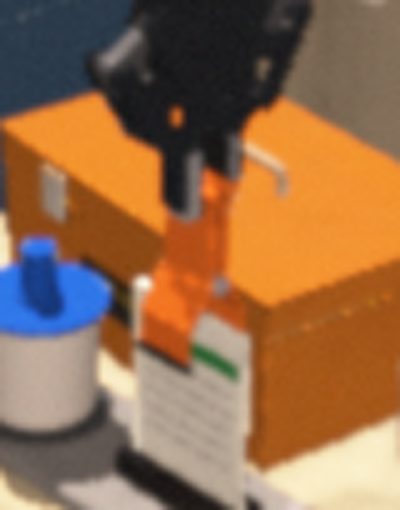

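View pics/fin.png

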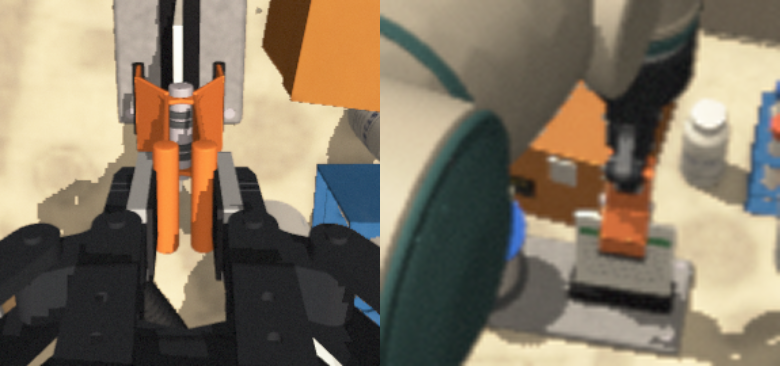

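The clip stands gaping astride the card: the edge is about 19 mm above the jaw tips, nothing touches, and it is about 1.5 mm off centre in x. I'm making a small trim, then signing off.

Call:
play_rows:
  series:
    - [-0.0008, 0, 0, 0]
    - [-0.0007, 0, 0, 0]
    - [0, 0, 0, 0]
    - [0, 0, 0, 0]
    - [0, 0, 0, 0]
    - [0, 0, 0, 0]
    - [0, 0, 0, 0]
    - [0, 0, 0, 0]

```text
time: 20.33
eef_pos: [0.631, -0.0263, 0.1858]
eef_rot: [-0.707, -0.015, 0.015, 0.707]
contact_force: [0.2, 1.2, -0.8]
finger_gap: 0.0164
```

```bash
python3 -c "
from h import *
o=telemetry.get_obs();print(o['time'],np.round(o['eef_pos'],4),o['finger_gap'],np.round(o['contact_force'],1),np.round(o['qd'],3))
sign_off()"
```

```text
20.3333 [ 0.631  -0.0263  0.1858] 0.016395520585560475 [ 0.2  1.2 -0.8] [-0.001 -0.001 -0.001 -0.     0.001 -0.002]
the job is handed in; nothing more can be done
```

I put the blue cover on the cup and let go. Then I squeezed the clip open, lifted it off its blade, and handed the job in at 20.3 s with the robot holding it open over the middle of the card's edge.

- **Cover:** It sits level on the rim. The disc top measures 87 mm against an expected 86, its tilt is about 0.2–0.3° in the last check (wrist and scene views), and its centre is within about 1–2 mm of the cup's.
- **Clip:** Its jaw tips are about 19 mm below the card's edge, within about 1 mm of centre across the card, with roughly 14 mm clear on each side. It is lined up with the card to within about 1°. Contact forces were no more than about 1.5 N (noise level) and the arm was still.
- **Checks that disagreed:**
  - The cameras differ by about 2 mm on the card's position and 3 mm on the clip's offset in the hand. I compared both within the same view, and the difference is well inside the clearance.
  - The finger opening reads 16.5 mm rather than the stated 21 mm at the stop. The pictures show the jaws wide open.
  - After the last 1.5 mm trim I checked only the arm's readings and took no new picture.

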